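# Load a dose tray into the sealing press and run the sticking carriage home

## Robot

A 7-joint arm with a two-finger parallel gripper is mounted at the origin on a cart in front of the work surface, level with it; the furniture and walls round the work are solid. World frame = base frame: x ahead of the robot, y to its left, z up, the work surface at z = 0. Lengths are in mm, angles in rad, forces in N, time in s.
With the tool pointing down it reaches from about 400 to 875 mm from the base axis. Payload 4.4 kg.
Tool frame: the origin (TCP) lies midway between the tips of the shut fingers; the grasp point (between the pads) lies 19 mm behind it; z points along the fingers, y is the line along which they close (so a half turn about z gives the same grasp; the last joint's range is limited). The gripper opens to 85 mm and grips with 20 to 120 N. Pads are 22 mm wide; open, the fingers measure 114 mm over their backs; the gripper's body (76 mm by 85 mm) begins 54 mm behind the grasp point. The pads swing forward as they close: fully open they stand 13 mm farther back than shut.
Start: joints at [-1.332, 0.628, 0.038, 1.517, -0.027, 0.996, -0.02], TCP at [195.042, 620.061, 231.313] pointing down, gripper open.
Joint ranges: [-3.06, 3.06], [-0.37, 2.12], [-1.25, 1.32], [0.18, 2.47], [-1.1, 4.24], [0.23, 1.98], [-2.94, 2.94]. Speed limits (rad/s): [2.57, 2.57, 3.14, 3.14, 3.14, 3.14, 3.14].

## Interface

Orientations are given as a 3x3 rotation matrix whose columns are the frame's x, y, z axes.
In Python, from station import r, cams gives the robot as it stands.
- The arm moves only by the tool send_rows, never from a script. Its argument "rows" is a list that holds one entry, the list of rows, each a list of 7 numbers: the shift along the tool's x, y, z each as a share of 0.25 m, from -1 to 1, then the turn, a rotation vector about the tool's x, y, z each as a share of 60 degrees, from -1 to 1, then the opening, from -1 (shut) to 1 (fully open). A call has 1 to 8 rows; each row is the pose to reach, as a shift and turn from the pose commanded when the call began, along the tool's axes at that moment; what a row does not reach only later rows make up. A row lasts 1/8 s, in which the tool goes at most 62.5 mm and 10.7 degrees, less where a joint would pass 70% of its speed; a pose out of reach is approached as far as the arm can. A call with a number of a shift or a turn outside -1 to 1 is refused whole. A call with a gripper value outside its range is refused whole. The fingers move at their own pace and stop on an object; "grip_force" is the grip in N (left out, the last holds). Time passes only in rows, so rows that repeat a pose let the fingers close. It gives the time, the measured TCP pose, the force, the opening and the grip force at its end, in the units of the state.
- r.observe(): the state, without advancing time (a new reading comes with each control period).
- cams.read_camera(name): name is "scene" or "top" or "wrist"; returns a dict with "pixels" (384x512x3 uint8, red, green, blue), "fx", "fy", "cx", "cy" (pixels), "R" (3x3) and "t" (3): a world point X has camera coordinates R X + t. Camera axes: x right, y down, z forward; pixel columns grow to the right and rows downward; lengths in mm; the calibration is good to about 2 mm. A picture is of the moment at which its call begins. There is no depth.
- r.close_job(): hands the job in; it is judged then, once.
The state is a dict: "time_s": time; "joints": joint angles; "joint_velocities": joint speeds; "effort": joint torques, N m; "ee_pos": TCP position; "orientation": TCP orientation; "contact_force": force on the tool from outside, world axes, zero at the start; "wrist_torque": the same for the moment, N m; "gripper_width": finger opening in mm; "finger_force": force on a finger pad.
Only numpy, scipy, OpenCV 4.12 (cv2) and the standard library are available. Lean on these libraries where they do the work, as an engineer would, in place of code of your own. Each camera call takes 0.05 s, during which the arm holds its last target. There are 200 camera calls.

## Task

Lay the filled weekly dose tray flat between the corner locators on the sealing press's sliding carriage and let go of it. Then push the carriage by its push block into the press: it sticks in its parking catch, then breaks free, and must go all the way home against the end stop hidden inside the head, and stay there with the tray still seated. The doses are not sealed yet, so never force the carriage or let it shoot forward or slam, and leave the other things on the desk where they are.

Things in the scene. Friction and masses are not known exactly. Their poses are not given: they have to be found in the camera images.
- tray_center (a point): centre (half-way up) of the weekly dose tray: a white plastic strip 44 x 150 mm, 14 mm high (its seven clear domes stand 2 mm higher), 40 to 90 g, flat on the worktop to the left of the press. Its y axis runs along the 150 mm length, x across, z up; either way round fits. Grip it across its 44 mm width, low down
- press: sealing press, fixed on the worktop: a low grey base 160 mm wide with two rails and, at the far end, a white head 250 mm wide and 120 mm high whose opening (68 mm high) faces the operator. Origin on the worktop below the parked nest's centre; x runs along the rails into the head, z up. The head occupies x = +100 to +235 mm, y = -125 to +125 mm
- carriage: aluminium plate 170 (x) by 180 mm on the rails, top 34 mm up. Origin and axes as the press's while parked, as at the start; slides only along +x. A sprung catch holds it: 8 to 17 N overcome it within 12 mm; then it runs at 2 to 3 N, and stays where left. Unseen stop 125 to 175 mm from parked: weak plunger (1 N) for 4 mm, then firm. Over 25 N is forcing it, over 0.25 m/s shooting forward
- nest (a point): centre of the nest on the carriage, at the plate's top, where the tray's underside must lie; axes as the carriage; the tray's length lies along y. Four L-shaped corner locators, 8 mm high, leave 3.5 mm of play on every side of the tray; between them the long sides are open over 120 mm for fingers. The push block's foot begins 60 mm towards the operator (-x)
- push_face (a point): centre of the upright near face (towards -x) of the black wedge-shaped push block at the carriage's near end, 56 mm above the worktop; axes as the carriage. The face is 104 mm wide, from 34 to 74 mm above the worktop; push it towards +x. It lies 130 mm in -x from the nest's centre
- plunger (a joint): travel in m of the hidden interlock plunger in the end stop: 0 free, 0.004 pressed fully in by the carriage; the carriage is home when it is more than 0.0025 in
- calculator: dark desk calculator, 142 x 98 x 17 mm, right of the press; leave it alone. Origin at the centre of its underside
- ink_pad: closed flat ink-pad tin, 82 x 112 x 13 mm, right of the press; leave it alone. Origin at the centre of its underside
- stapler: desk stapler, 135 x 34 x 50 mm, near the desk's front edge, right of the push block; leave it alone. Origin at the centre of its underside
- rubber_stamp_0: wooden rubber stamp with a turned handle, 40 mm across, 60 mm high, left of the press's head; leave it alone. Origin at the centre of its underside
- pill_bottle_2: brown screw-cap bottle, 44 mm across, 100 mm high, left of the press's head; leave it alone. Origin at the centre of its underside
- blister_0: flat blister strip of ten tablets, 42 x 95 x 8 mm, near the desk's front edge (not the dose tray); leave it alone. Origin at the centre of its underside

How it is judged:
By the outcome, as a careful person would: the job done as asked, in the order asked, and still so for the second after the job is handed in, with the robot touching nothing.
It also fails if it takes over 67 s, if anything falls off the work surface, if the arm or the gripper's body presses on something with over 40 N, if the wrist force passes 120 N, or if a joint passes its speed limit or range.

## Working session

There is one attempt and no reset: what is moved stays moved. The work goes in short steps, Python scripts to look and compute and a tool call to move; the robot and the scene stay as the last step left them, time stands still between calls to the robot, and variables do not carry over. Pictures are saved under pics/ and viewed, at most 10 in all, crops included, and the job is handed in when it is done.

Besides the shell and the picture viewer there is one more tool, called after ">>>" as name([rows], argument=value, ...), one row to a line, values as JSON. send_rows: Moves the arm, as the interface text tells. Its arguments: {"type":"object","properties":{"rows":{"type":"array","items":{"type":"array","items":{"type":"array","items":{"type":"number","minimum":-1,"maximum":1}}}},"grip_force":{"type":"number"}},"required":["rows"]}

```bash
mkdir -p pics; ls
python3 - <<'E'
from station import r,cams
import cv2,json,numpy as np
s=r.observe();print({k:np.round(v,3).tolist() for k,v in s.items()})
for n in("scene","top","wrist"):
    c=cams.read_camera(n);cv2.imwrite(f"pics/{n}0.png",c["pixels"][:,:,::-1])
    print(n,c["fx"],c["cx"],c["cy"],np.round(c["R"],3).tolist(),np.round(c["t"],1).tolist(), np.round(-np.array(c["R"]).T@np.array(c["t"])))
a=[cv2.imread(f"pics/{n}0.png") for n in("top","scene")]
cv2.imwrite("pics/both.png",cv2.resize(np.vstack(a),(400,600)))
E
```

```text
pics
{'time_s': 0.0, 'joints': [-1.332, 0.629, 0.038, 1.518, -0.027, 0.996, -0.02], 'joint_velocities': [0.0, 0.002, -0.002, 0.001, 0.002, -0.001, 0.002], 'effort': [0.001, -56.342, 1.226, -19.344, 0.011, 0.011, 0.0], 'ee_pos': [194.841, 619.473, 230.378], 'orientation': [[-0.954, 0.3, -0.001], [0.3, 0.954, -0.002], [-0.0, -0.002, -1.0]], 'contact_force': [-0.398, -0.22, -0.154], 'wrist_torque': [0.046, 0.002, -0.007], 'finger_force': 0.0, 'gripper_width': 85.398}
scene 355.29410845861497 254.63186748887398 189.49788925364302 [[0.775, -0.632, -0.011], [-0.506, -0.61, -0.61], [0.378, 0.478, -0.793]] [-502.5, 294.3, 700.7] [ 273. -473.  729.]
top 445.8310177418982 253.57042414278482 189.2657121329347 [[0.021, -1.0, 0.0], [-0.988, -0.021, -0.15], [0.15, 0.003, -0.989]] [-56.7, 601.1, 1040.1] [ 439.  -47. 1119.]
wrist 280.2146234858494 249.95487296938694 194.70495211398068 [[0.3, 0.954, -0.002], [0.906, -0.285, 0.313], [0.298, -0.096, -0.95]] [-648.8, -40.2, 381.3] [118. 644. 373.]
```

View pics/top0.png

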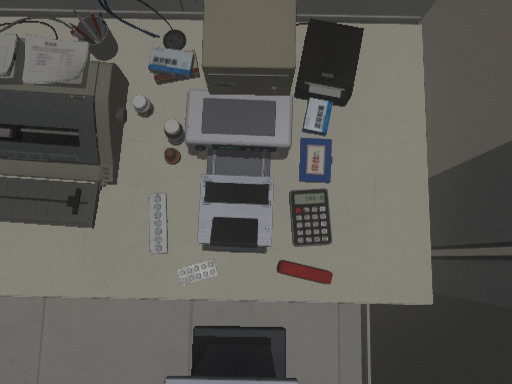

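View pics/scene0.png

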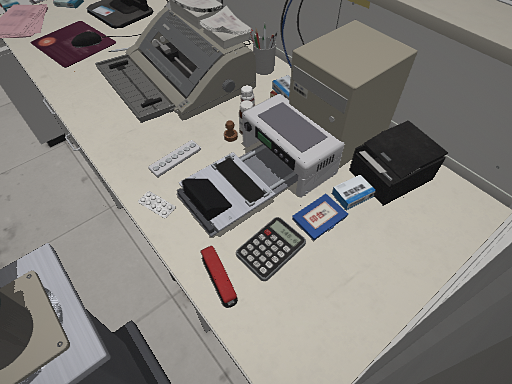

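```bash
cat > h.py <<'E'
import numpy as np,cv2
from station import r,cams
def ray(c,px,z):
    px=np.atleast_2d(np.array(px,float));R=np.array(c["R"]);t=np.array(c["t"])
    d=np.c_[(px[:,0]-c["cx"])/c["fx"],(px[:,1]-c["cy"])/c["fy"],np.ones(len(px))]@R
    o=-R.T@t
    return o+d*((z-o[2])/d[:,2])[:,None]
def proj(c,X):
    p=np.atleast_2d(X)@np.array(c["R"]).T+np.array(c["t"])
    return np.c_[c["fx"]*p[:,0]/p[:,2]+c["cx"],c["fy"]*p[:,1]/p[:,2]+c["cy"]]
def rect(c,m,z,k=1):
    cs=sorted(cv2.findContours(m.astype(np.uint8),cv2.RETR_EXTERNAL,cv2.CHAIN_APPROX_NONE)[0],key=cv2.contourArea)[-k:]
    for q in cs:
        P=ray(c,q[:,0,:],z)[:,:2].astype(np.float32);b=cv2.minAreaRect(P)
        print("z",z,"c",np.round(b[0],1),"size",np.round(b[1],1),"ang",round(b[2],2))
E
python3 - <<'E'
from h import *
c=cams.read_camera("top");im=c["pixels"]
cr=im[130:290,135:295,::-1]
cv2.imwrite("pics/crop1.png",cv2.resize(np.clip(cr*1.3,0,255).astype(np.uint8),(600,600),interpolation=cv2.INTER_CUBIC))
for p in[(158,200),(150,223),(145,223),(162,223),(158,240),(205,230),(235,232),(240,195),(290,250)]:print(p,im[p[1],p[0]])
E
```

```text
(158, 200) [115 117 116]
(150, 223) [138 138 139]
(145, 223) [129 127 118]
(162, 223) [138 137 139]
(158, 240) [113 116 117]
(205, 230) [135 138 144]
(235, 232) [38 39 37]
(240, 195) [37 36 36]
(290, 250) [130 126 117]
```

View pics/crop1.png

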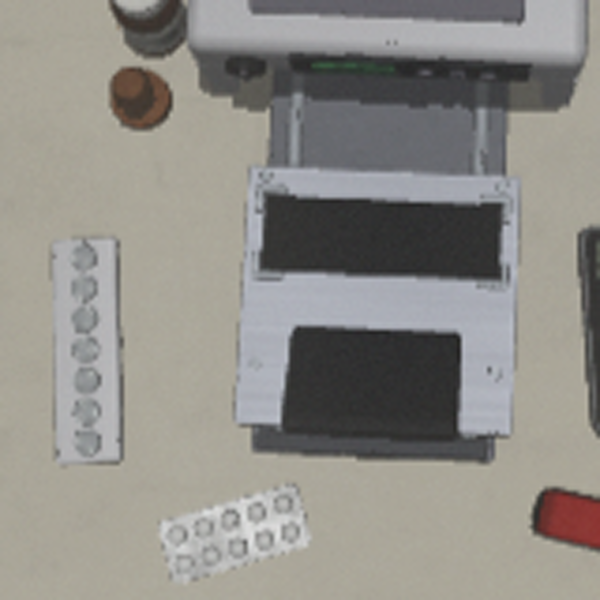

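Top crop (3.75×, offset 135,130): tray at crop (87,350), upright; carriage plate with corners about (250,168),(520,180),(508,437),(236,424); dark nest pad at (381,237), push block at (372,380).

Run:
```python
from h import *
ims=[cams.read_camera("top") for _ in range(4)];c=ims[0];im=np.mean([i["pixels"] for i in ims],0)
br=im[...,2]-im[...,0];g=im.mean(2)
def box(x0,y0,x1,y1):
    m=np.zeros(g.shape,bool);m[y0:y1,x0:x1]=1;return m
print("tray");rect(c,(br>-5)&box(144,185,174,262),14);
print("plate");rect(c,(br>3)&(g>105)&box(192,172,280,250),34)
print("pad");rect(c,(g<75)&box(200,178,274,206),34)
print("block");rect(c,(g<75)&box(205,213,262,249),74)
# plate corners by hand from the 3.75x crop
P=np.array([(250,168),(520,180),(508,437),(236,424)])/3.75+[135,130]
X=ray(c,P,34);print(X.round(1),[np.linalg.norm(X[i]-X[i-1]).round(1) for i in range(4)],X.mean(0).round(1))
# scene cross-check
s=cams.read_camera("scene")
cv2.imwrite("pics/sc.png",cv2.resize(s["pixels"][130:250,130:290,::-1],(800,600),interpolation=cv2.INTER_CUBIC))
```

```text
tray
z 14 c [518.2 190.8] size [148.5  44.6] ang 3.2
plate
z 34 c [559.1  -1.3] size [177.6 179.5] ang 88.8
pad
z 34 c [594.1  -2.2] size [157.6  51.6] ang 88.38
block
z 74 c [494.9   1.4] size [ 72.2 130.3] ang 1.19
[[637.4  84.9  34. ]
 [633.  -93.2  34. ]
 [465.  -87.9  34. ]
 [469.6  87.5  34. ]] [np.float64(167.8), np.float64(178.2), np.float64(168.2), np.float64(175.4)] [551.2  -2.2  34. ]
```

View pics/sc.png

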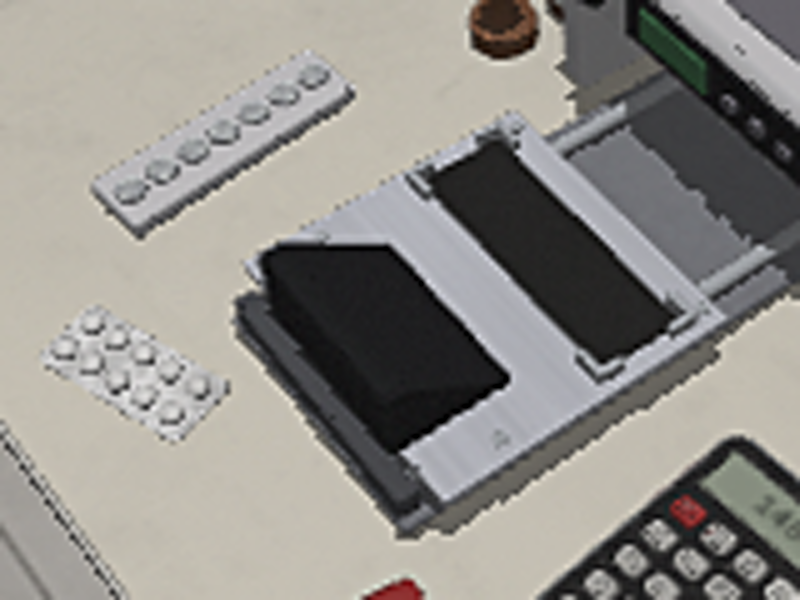

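```bash
cat >> h.py <<'E'
def go(p,yaw):
    """shares for moving TCP to p with tool y at yaw deg, tool down"""
    s=r.observe();R=np.array(s["orientation"]);a=np.radians(yaw)
    y=np.array([np.cos(a),np.sin(a),0]);z=np.array([0,0,-1.]);T=np.c_[np.cross(y,z),y,z]
    d=R.T@(np.array(p)-s["ee_pos"]);w=cv2.Rodrigues(R.T@T)[0].ravel()
    print("t",round(s["time_s"],2),"pos",np.round(s["ee_pos"],1),"F",np.round(s["contact_force"],1),"w",round(s["gripper_width"],1))
    print("shift",np.round(d/250,4),"turn",np.round(np.degrees(w)/60,4))
E
python3 -c "
from h import *
go([518,191,170],93.2)"
```

```text
t 0.45 pos [195.  620.  231.2] F [ 0.7 -0.3  0. ] w 85.6
shift [-1.7474 -1.2492  0.245 ] turn [-2.000e-04 -1.000e-04 -3.444e-01]
```

>>> send_rows([
  [[-0.22,-0.156,0.03,0,0,0,1],[-0.44,-0.312,0.06,0,0,0,1],[-0.66,-0.47,0.09,0,0,0,1],[-0.874,-0.625,0.12,0,0,0,1],[-0.874,-0.625,0.12,0,0,0,1],[-0.874,-0.625,0.12,0,0,0,1]],
])

```text
time_s: 1.2
ee_pos: [357.5, 404.6, 201.4]
orientation: [[-0.953, 0.303, 0.0], [0.303, 0.953, 0.0], [-0.0, 0.0, -1.0]]
contact_force: [0.2, 0.7, 0.4]
gripper_width: 85.7
finger_force: 0.0
```

>>> send_rows([
  [[-0.22,-0.156,0.03,0,0,-0.1,1],[-0.44,-0.312,0.06,0,0,-0.2,1],[-0.66,-0.47,0.09,0,0,-0.3,1],[-0.874,-0.624,0.124,0,0,-0.344,1],[-0.874,-0.624,0.124,0,0,-0.344,1],[-0.874,-0.624,0.124,0,0,-0.344,1],[-0.874,-0.624,0.124,0,0,-0.344,1]],
])

```text
time_s: 2.08
ee_pos: [516.8, 194.6, 170.5]
orientation: [[-0.998, -0.06, -0.001], [-0.06, 0.998, 0.002], [0.001, 0.002, -1.0]]
contact_force: [-0.7, 0.4, -0.1]
gripper_width: 85.9
finger_force: 0.0
```

Run:
```python
from h import *
go([518,191,2],93.2)
c=cams.read_camera("wrist");cv2.imwrite("pics/w1.png",c["pixels"][:,:,::-1])
print(proj(c,[[518,191,14],[594,-2,34]]))
```

```text
t 2.08 pos [516.8 194.6 170.5] F [-0.7  0.4 -0.1] w 85.9
shift [-0.0041 -0.0161  0.674 ] turn [ 0.002  -0.0005  0.0037]
[[246.33658921 180.50309607]
 [ 68.51588987 241.42263141]]
```

View pics/w1.png

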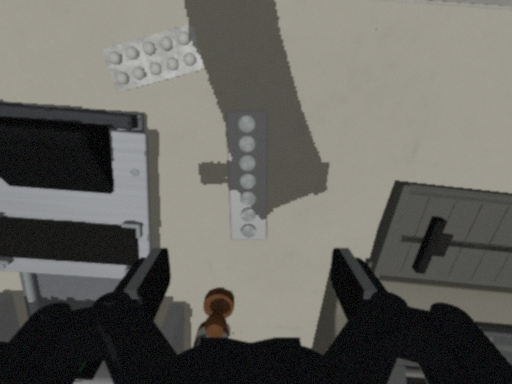

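Wrist view: tray spans cols 229–267, rows 110–239, near vertical; predicted centre (246,180) nearly matches. Refine with the outline.

Run:
```python
from h import *
c=cams.read_camera("wrist");im=c["pixels"].astype(float)
br=im[...,2]-im[...,0]
m=np.zeros(br.shape,bool);m[100:245,222:275]=1
for th in(-6,-3,-1):
    rect(c,(br>th)&m,14)
X=ray(c,[(230,111),(266,111),(267,239),(232,239)],14);print(X.round(1),X.mean(0).round(1),[np.linalg.norm(X[i]-X[i-1]).round(1) for i in range(4)])
```

```text
z 14 c [516.3 192.3] size [147.7  44.6] ang 4.58
z 14 c [516.3 192.3] size [146.8  42.4] ang 4.52
z 14 c [516.1 192. ] size [145.1  41. ] ang 4.34
[[445.5 170.   14. ]
 [443.2 206.8  14. ]
 [588.3 219.3  14. ]
 [590.8 177.9  14. ]] [516.9 193.5  14. ] [np.float64(145.5), np.float64(36.9), np.float64(145.6), np.float64(41.5)]
```

>>> send_rows([
  [[0,-0.01,0.15,0,0,-0.01,1],[0,-0.01,0.3,0,0,-0.01,1],[0,-0.01,0.45,0,0,-0.01,1],[0,-0.01,0.57,0,0,-0.01,1],[0,-0.01,0.63,0,0,-0.01,1],[0,-0.01,0.66,0,0,-0.01,1],[0,-0.01,0.672,0,0,-0.01,1],[0,-0.01,0.672,0,0,-0.01,1]],
])

```text
time_s: 3.18
ee_pos: [518.8, 188.8, 3.0]
orientation: [[-0.998, -0.066, 0.001], [-0.066, 0.998, 0.0], [-0.001, 0.0, -1.0]]
contact_force: [-0.0, -0.3, 0.6]
gripper_width: 85.4
finger_force: 0.0
```

>>> send_rows([
  [[0,0,0,0,0,0,0.3],[0,0,0,0,0,0,0],[0,0,0,0,0,0,-0.2],[0,0,0,0,0,0,-0.4],[0,0,0,0,0,0,-1],[0,0,0,0,0,0,-1],[0,0,0,0,0,0,-1],[0,0,0,0,0,0,-1]],
], grip_force=35)

```text
time_s: 4.18
ee_pos: [518.6, 188.8, 2.9]
orientation: [[-0.998, -0.066, 0.001], [-0.066, 0.998, 0.0], [-0.001, 0.0, -1.0]]
contact_force: [-0.9, 0.4, 5.6]
gripper_width: 42.7
finger_force: 35.8
```

>>> send_rows([
  [[0,0,-0.02,0,0,0,-1],[0,0,-0.08,0,0,0,-1],[0,0,-0.2,0,0,0,-1],[0,0,-0.35,0,0,0,-1],[0,0,-0.48,0,0,0,-1],[0,0,-0.56,0,0,0,-1],[0,0,-0.6,0,0,0,-1],[0,0,-0.6,0,0,0,-1]],
])

```text
time_s: 5.18
ee_pos: [518.6, 188.6, 153.0]
orientation: [[-0.998, -0.066, 0.001], [-0.066, 0.998, 0.0], [-0.001, 0.0, -1.0]]
contact_force: [-0.3, -0.6, -0.3]
gripper_width: 42.9
finger_force: 35.8
```

Run:
```python
from h import *
go([594,-2,150],-1.4)
c=cams.read_camera("wrist");cv2.imwrite("pics/w2.png",c["pixels"][:,:,::-1])
```

```text
t 5.17 pos [518.6 188.6 153. ] F [-0.3 -0.6 -0.3] w 42.9
shift [-0.2509 -0.7807  0.0119] turn [1.2000e-03 5.0000e-04 1.5862e+00]
```

View pics/w2.png

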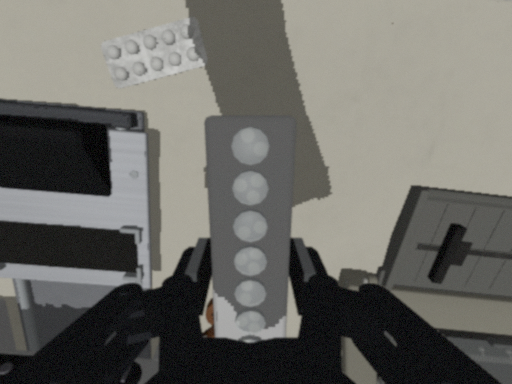

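Tray is held straight; its end edge is at row 117, cols 206–294. Work out where its centre sits in the hand, and refine the nest from a view over it after the move.

Run:
```python
from h import *
s=r.observe();c=cams.read_camera("wrist");R=np.array(s["orientation"])
X=ray(c,[(206,117),(250,117),(294,117),(289,245),(212,245)],s["ee_pos"][2]+11.1)
print(((X-s["ee_pos"])@R).round(1))
```

```text
[[ 74.7 -19.8 -11.1]
 [ 74.7   0.1 -11.1]
 [ 74.7  20.1 -11.1]
 [  9.8  20.6 -11.1]
 [  9.7 -19.9 -11.1]]
```

>>> send_rows([
  [[-0.03,-0.1,0,0,0,0.15,-1],[-0.06,-0.2,0,0,0,0.3,-1],[-0.1,-0.32,0,0,0,0.45,-1],[-0.13,-0.45,0,0,0,0.6,-1],[-0.17,-0.57,0,0,0,0.75,-1],[-0.21,-0.68,0,0,0,0.85,-1],[-0.25,-0.78,0.01,0,0,0.9,-1],[-0.25,-0.78,0.01,0,0,0.9,-1]],
])

```text
time_s: 6.28
ee_pos: [594.2, -5.0, 149.2]
orientation: [[-0.637, 0.771, -0.0], [0.771, 0.637, -0.002], [-0.001, -0.001, -1.0]]
contact_force: [-1.1, 1.3, -1.1]
gripper_width: 43.4
finger_force: 35.8
```

>>> send_rows([
  [[0,0,0,0,0,0.15,-1],[0,0,0,0,0,0.3,-1],[0,0,0,0,0,0.45,-1],[0,0,0,0,0,0.6,-1],[0,0,0,0,0,0.68,-1],[0,0,0,0,0,0.686,-1],[0,0,0,0,0,0.686,-1]],
])

```text
time_s: 7.15
ee_pos: [593.3, -1.1, 149.6]
orientation: [[0.022, 1.0, -0.001], [1.0, -0.022, 0.001], [0.001, -0.001, -1.0]]
contact_force: [-0.5, 0.2, -1.0]
gripper_width: 42.8
finger_force: 35.8
```

Run:
```python
from h import *
go([594,-2,90],-1.4)
c=cams.read_camera("wrist");cv2.imwrite("pics/w3.png",c["pixels"][:,:,::-1])
```

```text
t 7.15 pos [593.3  -1.1 149.6] F [-0.5  0.2 -1. ] w 42.8
shift [-0.0036  0.0028  0.2384] turn [-0.0005 -0.0006  0.0027]
```

View pics/w3.png

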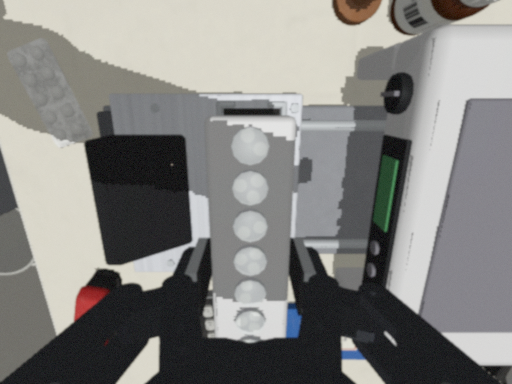

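Tray over the nest, aligned; plate's left-far corner is at about (302,94), nest left end around (252,108).

Run:
```python
from h import *
c=cams.read_camera("wrist");im=c["pixels"]
print(ray(c,[(302,94),(196,94),(302,120),(302,240),(203,101),(298,101)],34).round(1))
cv2.imwrite("pics/w3c.png",cv2.resize(im[80:260,180:320,::-1],None,fx=4,fy=3.3,interpolation=cv2.INTER_CUBIC))
t=cams.read_camera("top");cv2.imwrite("pics/t3c.png",cv2.resize(t["pixels"][160:260,190:290,::-1],(600,600),interpolation=cv2.INTER_CUBIC))
```

```text
[[639.8  84.9  34. ]
 [547.8  87.   34. ]
 [640.6  63.   34. ]
 [644.9 -56.2  34. ]
 [553.4  81.1  34. ]
 [636.5  79.2  34. ]]
```

View pics/w3c.png

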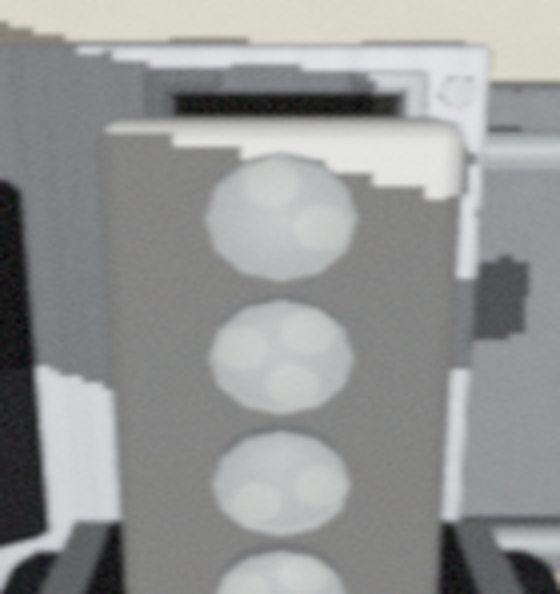

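Run:
```python
from h import *
c=cams.read_camera("wrist")
print("edge",ray(c,[(303,93.6),(295.5,237.6)],34).round(1))
print("loc outer",ray(c,[(217,99.7),(287,99.7)],42).round(1))
print("pad",ray(c,[(223,108.5),(281.3,108.5)],34).round(1))
print("plate left edge",ray(c,[(200,94.5),(303,93.6)],34).round(1))
```

```text
edge [[640.9  84.8  34. ]
 [638.2 -53.8  34. ]]
loc outer [[566.8  81.4  42. ]
 [626.1  80.1  42. ]]
pad [[570.8  74.1  34. ]
 [622.2  72.9  34. ]]
plate left edge [[551.4  86.2  34. ]
 [640.9  84.8  34. ]]
```

>>> send_rows([
  [[-0.01,0.007,0.08,0,0,0,-1],[-0.01,0.007,0.18,0,0,0,-1],[-0.01,0.007,0.28,0,0,0,-1],[-0.01,0.007,0.35,0,0,0,-1],[-0.01,0.007,0.38,0,0,0,-1],[-0.01,0.007,0.4,0,0,0,-1],[-0.01,0.007,0.4,0,0,0,-1]],
])

```text
time_s: 8.22
ee_pos: [595.5, -4.5, 50.0]
orientation: [[0.024, 1.0, 0.0], [1.0, -0.024, 0.0], [0.0, 0.0, -1.0]]
contact_force: [0.0, 0.8, 0.0]
gripper_width: 43.2
finger_force: 35.8
```

Run:
```python
from h import *
go([595,-3.5,36.5],-1.2)
c=cams.read_camera("wrist")
cv2.imwrite("pics/w4c.png",cv2.resize(c["pixels"][80:260,180:320,::-1],None,fx=4,fy=3.3,interpolation=cv2.INTER_CUBIC))
```

```text
t 8.22 pos [595.5  -4.5  50. ] F [0.  0.8 0. ] w 43.2
shift [ 0.0038 -0.002   0.0542] turn [ 0.0004 -0.0001 -0.0031]
```

View pics/w4c.png

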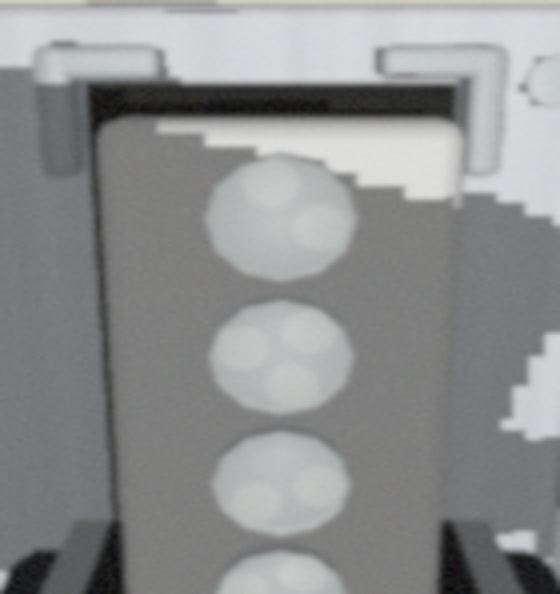

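Locators straddle the tray; locator inner faces at crop x 80/465, end inner edge y≈80; tray edge at y≈120. Compute the residual.

Run:
```python
from h import *
c=cams.read_camera("wrist")
f=lambda x,y:(180+x/4,80+y/3.3)
print("loc in",ray(c,[f(82,79),f(465,79)],42).round(1)," out",ray(c,[f(37,45),f(503,45)],42).round(1))
print("tray end",ray(c,[f(97,121),f(462,121)],61).round(1))
```

```text
loc in [[571.6  75.7  42. ]
 [620.7  74.5  42. ]]  out [[566.3  80.8  42. ]
 [625.3  79.4  42. ]]
tray end [[576.   70.2  61. ]
 [617.5  69.2  61. ]]
```

>>> send_rows([
  [[0.0075,-0.0032,0,0,0,0,-1],[0.0075,-0.0032,0.015,0,0,0,-1],[0.0075,-0.0032,0.03,0,0,0,-1],[0.0075,-0.0032,0.042,0,0,0,-1],[0.0075,-0.0032,0.05,0,0,0,-1],[0.0075,-0.0032,0.05,0,0,0,-1]],
])

```text
time_s: 9.07
ee_pos: [594.4, -2.6, 37.2]
orientation: [[0.024, 1.0, -0.0], [1.0, -0.024, 0.0], [0.0, -0.0, -1.0]]
contact_force: [-0.2, -0.8, -0.9]
gripper_width: 42.8
finger_force: 35.8
```

Down 0.5 mm more, then open slightly.

>>> send_rows([
  [[0,0,0.002,0,0,0,-1],[0,0,0.002,0,0,0,-1],[0,0,0.002,0,0,0,0.1],[0,0,0.002,0,0,0,0.25],[0,0,0.002,0,0,0,0.25],[0,0,0.002,0,0,0,0.25]],
])

```text
time_s: 9.82
ee_pos: [594.5, -2.5, 36.7]
orientation: [[0.024, 1.0, -0.0], [1.0, -0.024, 0.0], [0.0, -0.0, -1.0]]
contact_force: [-0.5, 0.8, -0.1]
gripper_width: 53.3
finger_force: 0.0
```

>>> send_rows([
  [[0,0,-0.02,0,0,0,0.25],[0,0,-0.08,0,0,0,0.25],[0,0,-0.2,0,0,0,0.25],[0,0,-0.32,0,0,0,0.25],[0,0,-0.42,0,0,0,0.25],[0,0,-0.46,0,0,0,0.25],[0,0,-0.46,0,0,0,0.25]],
])

```text
time_s: 10.7
ee_pos: [594.8, -2.5, 152.6]
orientation: [[0.024, 1.0, 0.001], [1.0, -0.024, 0.0], [0.0, 0.001, -1.0]]
contact_force: [0.6, 0.0, 0.0]
gripper_width: 53.5
finger_force: 0.0
```

Run:
```python
from h import *
go([420,0,160],88.8)
c=cams.read_camera("wrist");w=c["pixels"][60:320,150:360,::-1]
cv2.imwrite("pics/w5.png",cv2.resize(w,None,fx=2.3,fy=2.3,interpolation=cv2.INTER_CUBIC))
```

```text
t 10.7 pos [594.8  -2.5 152.6] F [0.6 0.  0. ] w 53.5
shift [-0.0068 -0.6993 -0.0306] turn [ 1.300e-03  1.000e-03 -1.503e+00]
```

View pics/w5.png

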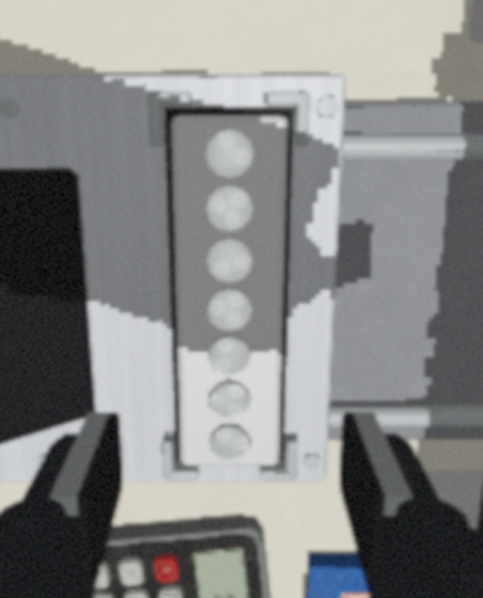

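The tray sits in the nest with a gap on every side (crop cols 172–288 inside locators 165–298). Now move behind the push block.

>>> send_rows([
  [[0,-0.08,0,0,0,-0.1,0],[0,-0.2,0,0,0,-0.25,-0.5],[0,-0.32,0,0,0,-0.4,-1],[0,-0.44,0,0,0,-0.55,-1],[0,-0.56,0,0,0,-0.7,-1],[0,-0.65,0,0,0,-0.83,-1],[-0.007,-0.68,0,0,0,-0.9,-1],[-0.007,-0.68,0,0,0,-0.9,-1]],
], grip_force=40)

```text
time_s: 11.75
ee_pos: [423.4, -0.3, 151.2]
orientation: [[-0.794, 0.608, -0.002], [0.608, 0.794, 0.0], [0.002, -0.001, -1.0]]
contact_force: [0.5, 0.7, 0.8]
gripper_width: -0.1
finger_force: 0.0
```

>>> send_rows([
  [[0,0,0,0,0,-0.15,-1],[0,0,0,0,0,-0.3,-1],[0,0,0,0,0,-0.45,-1],[0,0,0,0,0,-0.57,-1],[0,0,0,0,0,-0.603,-1],[0,0,0,0,0,-0.603,-1]],
])

```text
time_s: 12.5
ee_pos: [424.6, -0.2, 151.5]
orientation: [[-1.0, 0.023, -0.0], [0.023, 1.0, 0.0], [0.0, 0.0, -1.0]]
contact_force: [0.8, -0.4, 1.0]
gripper_width: -0.1
finger_force: 0.0
```

```bash
python3 -c "
from h import *
go([428,0,42],88.8)"
```

```text
t 12.5 pos [ 4.246e+02 -2.000e-01  1.515e+02] F [ 0.8 -0.4  1. ] w -0.1
shift [-0.0138  0.0011  0.438 ] turn [ 0.0001 -0.0004 -0.0023]
```

>>> send_rows([
  [[0,0,0.08,0,0,0,-1],[0,0,0.2,0,0,0,-1],[0,0,0.32,0,0,0,-1],[0,0,0.41,0,0,0,-1],[0,0,0.436,0,0,0,-1],[-0.02,0,0.436,0,0,0,-1],[-0.04,0,0.436,0,0,0,-1],[-0.04,0,0.436,0,0,0,-1]],
])

```text
time_s: 13.5
ee_pos: [435.7, -0.4, 43.3]
orientation: [[-1.0, 0.022, 0.002], [0.022, 1.0, -0.0], [-0.002, -0.0, -1.0]]
contact_force: [0.1, 0.6, 0.6]
gripper_width: 0.1
finger_force: 0.0
```

>>> send_rows([
  [[-0.01,0,0,0,0,0,-1],[-0.02,0,0,0,0,0,-1],[-0.03,0,0,0,0,0,-1],[-0.036,0,0,0,0,0,-1],[-0.042,0,0,0,0,0,-1],[-0.042,0,0,0,0,0,-1]],
])

```text
time_s: 14.25
ee_pos: [445.0, -0.6, 42.8]
orientation: [[-1.0, 0.021, 0.0], [0.021, 1.0, 0.0], [-0.0, 0.0, -1.0]]
contact_force: [0.2, 0.2, -0.4]
gripper_width: -0.4
finger_force: 0.0
```

>>> send_rows([
  [[-0.004,0,0,0,0,0,-1],[-0.008,0,0,0,0,0,-1],[-0.012,0,0,0,0,0,-1],[-0.016,0,0,0,0,0,-1],[-0.02,0,0,0,0,0,-1],[-0.024,0,0,0,0,0,-1],[-0.028,0,0,0,0,0,-1]],
])

```text
time_s: 15.12
ee_pos: [452.0, -0.8, 42.8]
orientation: [[-1.0, 0.021, 0.0], [0.021, 1.0, 0.0], [-0.0, 0.0, -1.0]]
contact_force: [0.2, 0.0, 0.1]
gripper_width: -0.0
finger_force: 0.0
```

>>> send_rows([
  [[-0.004,0,0,0,0,0,-1],[-0.008,0,0,0,0,0,-1],[-0.012,0,0,0,0,0,-1]],
])

```text
time_s: 15.5
ee_pos: [454.1, -0.9, 42.7]
orientation: [[-1.0, 0.021, -0.002], [0.021, 1.0, -0.0], [0.001, -0.0, -1.0]]
contact_force: [-3.0, -0.8, 1.5]
gripper_width: 0.1
finger_force: 1.2
```

>>> send_rows([
  [[-0.004,0,0,0,0,0,-1],[-0.008,0,0,0,0,0,-1]],
])

```text
time_s: 15.75
ee_pos: [455.5, -0.9, 42.7]
orientation: [[-1.0, 0.021, -0.003], [0.021, 1.0, -0.001], [0.003, -0.001, -1.0]]
contact_force: [-5.7, 1.8, 4.8]
gripper_width: 0.3
finger_force: 3.0
```

>>> send_rows([
  [[-0.004,0,0,0,0,0,-1],[-0.008,0,0,0,0,0,-1]],
])

```text
time_s: 16.0
ee_pos: [456.0, -1.0, 42.6]
orientation: [[-1.0, 0.02, -0.005], [0.02, 1.0, -0.001], [0.005, -0.001, -1.0]]
contact_force: [-8.5, 2.7, 8.0]
gripper_width: -0.0
finger_force: 4.4
```

>>> send_rows([
  [[-0.004,0,-0.003,0,0,0,-1],[-0.008,0,-0.006,0,0,0,-1]],
])

```text
time_s: 16.25
ee_pos: [456.1, -1.1, 43.0]
orientation: [[-1.0, 0.02, -0.009], [0.02, 1.0, -0.001], [0.009, -0.001, -1.0]]
contact_force: [-9.9, 3.2, -7.4]
gripper_width: -0.1
finger_force: 4.6
```

>>> send_rows([
  [[-0.004,0,-0.002,0,0,0,-1],[-0.008,0,-0.004,0,0,0,-1]],
])

```text
time_s: 16.5
ee_pos: [456.4, -1.3, 43.5]
orientation: [[-1.0, 0.02, -0.012], [0.02, 1.0, -0.002], [0.012, -0.002, -1.0]]
contact_force: [-11.1, 3.1, -8.8]
gripper_width: -0.2
finger_force: 5.6
```

>>> send_rows([
  [[-0.004,0,0.001,0,0,0,-1],[-0.008,0,0.002,0,0,0,-1]],
])

```text
time_s: 16.75
ee_pos: [458.1, -1.3, 43.3]
orientation: [[-1.0, 0.02, -0.013], [0.02, 1.0, -0.002], [0.013, -0.002, -1.0]]
contact_force: [-12.2, 2.8, 1.1]
gripper_width: 0.0
finger_force: 6.3
```

>>> send_rows([
  [[-0.004,0,0,0,0,0,-1],[-0.008,0,0,0,0,0,-1]],
])

```text
time_s: 17.0
ee_pos: [460.0, -1.3, 43.4]
orientation: [[-1.0, 0.02, -0.013], [0.02, 1.0, -0.002], [0.013, -0.002, -1.0]]
contact_force: [-11.6, 2.7, -0.6]
gripper_width: 0.3
finger_force: 6.2
```

>>> send_rows([
  [[-0.003,0,0,0,0,0,-1],[-0.006,0,0,0,0,0,-1],[-0.009,0,0,0,0,0,-1],[-0.012,0,0,0,0,0,-1]],
])

```text
time_s: 17.5
ee_pos: [470.6, -1.3, 44.8]
orientation: [[-1.0, 0.021, 0.001], [0.021, 1.0, 0.0], [-0.001, 0.0, -1.0]]
contact_force: [-1.6, 0.4, -2.2]
gripper_width: 0.1
finger_force: 1.0
```

>>> send_rows([
  [[-0.003,0,0,0,0,0,-1],[-0.006,0,0,0,0,0,-1],[-0.009,0,0,0,0,0,-1],[-0.012,0,0,0,0,0,-1]],
])

```text
time_s: 18.0
ee_pos: [473.2, -1.3, 44.9]
orientation: [[-1.0, 0.021, 0.0], [0.021, 1.0, -0.0], [-0.0, -0.0, -1.0]]
contact_force: [-1.1, -0.9, -0.5]
gripper_width: 0.2
finger_force: 1.0
```

>>> send_rows([
  [[-0.003,0,0,0,0,0,-1],[-0.006,0,0,0,0,0,-1],[-0.009,0,0,0,0,0,-1],[-0.012,0,0,0,0,0,-1]],
])

```text
time_s: 18.5
ee_pos: [476.1, -1.4, 44.9]
orientation: [[-1.0, 0.021, 0.0], [0.021, 1.0, -0.0], [-0.0, -0.0, -1.0]]
contact_force: [-2.4, -1.2, 1.4]
gripper_width: 0.1
finger_force: 1.0
```

>>> send_rows([
  [[-0.015,0,0,0,0,0,-1],[-0.035,0,0,0,0,0,-1],[-0.06,0,0,0,0,0,-1],[-0.085,0,0,0,0,0,-1],[-0.11,0,0,0,0,0,-1],[-0.135,0,0,0,0,0,-1],[-0.16,0,0,0,0,0,-1],[-0.18,0,0,0,0,0,-1]],
])

```text
time_s: 19.5
ee_pos: [521.4, -2.3, 44.7]
orientation: [[-1.0, 0.021, 0.0], [0.021, 1.0, -0.0], [-0.0, -0.0, -1.0]]
contact_force: [-2.1, -1.3, 1.8]
gripper_width: 0.1
finger_force: 1.1
```

>>> send_rows([
  [[-0.02,0,0,0,0,0,-1],[-0.045,0,0,0,0,0,-1],[-0.07,0,0,0,0,0,-1],[-0.095,0,0,0,0,0,-1],[-0.12,0,0,0,0,0,-1],[-0.14,0,0,0,0,0,-1],[-0.155,0,0,0,0,0,-1],[-0.165,0,0,0,0,0,-1]],
])

```text
time_s: 20.5
ee_pos: [562.4, -3.1, 44.7]
orientation: [[-1.0, 0.021, -0.0], [0.021, 1.0, 0.0], [0.0, -0.0, -1.0]]
contact_force: [-2.5, -1.1, 0.6]
gripper_width: 0.2
finger_force: 1.0
```

>>> send_rows([
  [[-0.006,0,0,0,0,0,-1],[-0.012,0,0,0,0,0,-1],[-0.018,0,0,0,0,0,-1],[-0.024,0,0,0,0,0,-1],[-0.03,0,0,0,0,0,-1],[-0.036,0,0,0,0,0,-1],[-0.042,0,0,0,0,0,-1],[-0.048,0,0,0,0,0,-1]],
])

```text
time_s: 21.5
ee_pos: [574.3, -3.4, 44.8]
orientation: [[-1.0, 0.021, -0.0], [0.021, 1.0, -0.0], [0.0, -0.0, -1.0]]
contact_force: [-1.3, -0.5, 0.2]
gripper_width: -0.0
finger_force: 1.0
```

>>> send_rows([
  [[-0.005,0,0,0,0,0,-1],[-0.01,0,0,0,0,0,-1],[-0.015,0,0,0,0,0,-1],[-0.02,0,0,0,0,0,-1],[-0.024,0,0,0,0,0,-1]],
])

```text
time_s: 22.12
ee_pos: [580.3, -3.5, 44.8]
orientation: [[-1.0, 0.021, -0.0], [0.021, 1.0, -0.0], [0.0, -0.0, -1.0]]
contact_force: [-1.8, -1.3, -0.3]
gripper_width: -0.2
finger_force: 1.0
```

>>> send_rows([
  [[-0.005,0,0,0,0,0,-1],[-0.01,0,0,0,0,0,-1],[-0.015,0,0,0,0,0,-1],[-0.02,0,0,0,0,0,-1],[-0.024,0,0,0,0,0,-1]],
])

```text
time_s: 22.75
ee_pos: [586.1, -3.6, 44.8]
orientation: [[-1.0, 0.021, -0.0], [0.021, 1.0, -0.0], [0.0, -0.0, -1.0]]
contact_force: [-3.3, -2.2, 1.0]
gripper_width: -0.1
finger_force: 1.4
```

>>> send_rows([
  [[-0.004,0,0,0,0,0,-1],[-0.008,0,0,0,0,0,-1],[-0.012,0,0,0,0,0,-1]],
])

```text
time_s: 23.12
ee_pos: [587.7, -3.7, 44.7]
orientation: [[-1.0, 0.021, -0.003], [0.021, 1.0, -0.001], [0.003, -0.001, -1.0]]
contact_force: [-7.7, -0.0, 4.8]
gripper_width: 0.1
finger_force: 3.7
```

>>> send_rows([
  [[-0.003,0,0,0,0,0,-1],[-0.006,0,0,0,0,0,-1],[-0.006,0,0,0,0,0,-1]],
])

```text
time_s: 23.5
ee_pos: [587.9, -3.7, 44.8]
orientation: [[-1.0, 0.021, -0.005], [0.021, 1.0, -0.001], [0.005, -0.001, -1.0]]
contact_force: [-8.8, -0.9, 7.3]
gripper_width: -0.2
finger_force: 4.5
```

>>> send_rows([
  [[-0.004,0,-0.001,0,0,0,-1],[-0.008,0,-0.002,0,0,0,-1],[-0.012,0,-0.002,0,0,0,-1],[-0.012,0,-0.002,0,0,0,-1]],
])

```text
time_s: 24.0
ee_pos: [588.3, -3.7, 44.8]
orientation: [[-1.0, 0.021, -0.01], [0.021, 1.0, -0.002], [0.01, -0.002, -1.0]]
contact_force: [-14.2, -1.0, 9.0]
gripper_width: -0.2
finger_force: 6.9
```

>>> send_rows([
  [[0.01,0,0,0,0,0,-1],[0.025,0,0,0,0,0,-1],[0.05,0,0,0,0,0,-1],[0.09,0,0,0,0,0,-1],[0.14,0,0,0,0,0,-1],[0.2,0,0,0,0,0,-1],[0.24,0,0,0,0,0,-1],[0.24,0,0,0,0,0,-1]],
])

```text
time_s: 25.0
ee_pos: [533.0, -2.5, 45.4]
orientation: [[-1.0, 0.021, -0.0], [0.021, 1.0, -0.0], [0.0, -0.0, -1.0]]
contact_force: [0.4, -0.5, 0.0]
gripper_width: 0.0
finger_force: 0.0
```

>>> send_rows([
  [[0.05,0,-0.1,0,0,0,-1],[0.1,0,-0.25,0,0,0,-1],[0.15,0,-0.4,0,0,0,-1],[0.2,0,-0.5,0,0,0,-1],[0.22,0,-0.56,0,0,0,-1],[0.22,0,-0.56,0,0,0,-1]],
])

```text
time_s: 25.75
ee_pos: [479.7, -1.4, 186.0]
orientation: [[-1.0, 0.021, 0.002], [0.021, 1.0, -0.0], [-0.002, 0.0, -1.0]]
contact_force: [1.0, 0.1, -0.1]
gripper_width: -0.1
finger_force: 0.0
```

Run:
```python
from h import *
go([588,-4,45],88.8)
c=cams.read_camera("wrist");im=c["pixels"].astype(float);g=im.mean(2)
# expected face-top edge if home (133.5 mm travel)
X=[594.5-130+133.8,-3.5,74];p=proj(c,[X])[0];print("expected near top edge px",p.round(1))
col=int(p[0]);print(int(p[1]),g[int(p[1])-25:int(p[1])+40:2,col].round().tolist())
t=cams.read_camera("top");q=t["pixels"].mean(2)
print(proj(t,[X])[0].round(1))
m=np.zeros(q.shape,bool);m[150:249,200:272]=1
cv2.imwrite("pics/end.png",t["pixels"][:,:,::-1])
```

```text
t 25.75 pos [479.7  -1.4 186. ] F [ 1.   0.1 -0.1] w -0.1
shift [-0.4321 -0.0011  0.5652] turn [ 0.      0.0023 -0.0005]
expected near top edge px [250.4 295.5]
295 [16.0, 18.0, 23.0, 23.0, 4.0, 17.0, 16.0, 6.0, 21.0, 15.0, 19.0, 11.0, 21.0, 27.0, 11.0, 20.0, 21.0, 19.0, 11.0, 24.0, 17.0, 19.0, 23.0, 20.0, 21.0, 117.0, 159.0, 159.0, 159.0, 158.0, 159.0, 121.0, 82.0]
[236.4 188.7]
```

Run:
```python
from h import *
c=cams.read_camera("wrist");g=c["pixels"].mean(2)
for col in(205,295):print(col,[ (v,int(g[v,col])) for v in range(150,350,6)])
for v in(319,331):print(v,ray(c,[(250,v)],34).round(1))
for x,z in((464.5+133.8,34),(464.5+133.8,74),(668,34)):print(x,z,proj(c,[[x,-3,z]]).round(1))
```

```text
205 [(150, 152), (156, 41), (162, 65), (168, 71), (174, 106), (180, 103), (186, 108), (192, 108), (198, 107), (204, 107), (210, 107), (216, 105), (222, 90), (228, 104), (234, 106), (240, 91), (246, 93), (252, 77), (258, 81), (264, 84), (270, 91), (276, 69), (282, 81), (288, 21), (294, 13), (300, 11), (306, 18), (312, 24), (318, 22), (324, 18), (330, 8), (336, 19), (342, 22), (348, 0)]
295 [(150, 89), (156, 32), (162, 34), (168, 39), (174, 56), (180, 55), (186, 57), (192, 51), (198, 103), (204, 106), (210, 108), (216, 107), (222, 105), (228, 106), (234, 105), (240, 103), (246, 106), (252, 104), (258, 89), (264, 84), (270, 69), (276, 57), (282, 12), (288, 8), (294, 3), (300, 7), (306, 18), (312, 21), (318, 8), (324, 18), (330, 23), (336, 22), (342, 6), (348, 19)]
319 [[663.4  -5.4  34. ]]
331 [[682.8  -5.8  34. ]]
598.3 34 [[250.8 275.6]]
598.3 74 [[250.9 297.3]]
668 34 [[252.  321.8]]
```

Retouch gently to confirm that the carriage has stayed home (contact should be at x ≈ 587).

>>> send_rows([
  [[-0.05,0,0.12,0,0,0,-1],[-0.1,0,0.27,0,0,0,-1],[-0.15,0,0.42,0,0,0,-1],[-0.2,0,0.54,0,0,0,-1],[-0.25,0,0.564,0,0,0,-1],[-0.31,0,0.564,0,0,0,-1],[-0.36,0,0.564,0,0,0,-1],[-0.38,0,0.564,0,0,0,-1]],
])

```text
time_s: 26.9
ee_pos: [574.9, -3.4, 44.8]
orientation: [[-1.0, 0.021, 0.001], [0.021, 1.0, 0.0], [-0.001, 0.0, -1.0]]
contact_force: [-0.2, -0.0, -1.0]
gripper_width: -0.0
finger_force: 0.0
```

>>> send_rows([
  [[-0.006,0,0,0,0,0,-1],[-0.012,0,0,0,0,0,-1],[-0.018,0,0,0,0,0,-1],[-0.024,0,0,0,0,0,-1],[-0.028,0,0,0,0,0,-1],[-0.032,0,0,0,0,0,-1]],
])

```text
time_s: 27.65
ee_pos: [581.7, -3.5, 44.3]
orientation: [[-1.0, 0.021, -0.0], [0.021, 1.0, 0.0], [0.0, 0.0, -1.0]]
contact_force: [0.2, -0.6, 0.9]
gripper_width: 0.0
finger_force: 0.0
```

>>> send_rows([
  [[-0.004,0,0,0,0,0,-1],[-0.008,0,0,0,0,0,-1],[-0.012,0,0,0,0,0,-1],[-0.016,0,0,0,0,0,-1]],
])

```text
time_s: 28.15
ee_pos: [585.7, -3.6, 44.3]
orientation: [[-1.0, 0.021, -0.0], [0.021, 1.0, 0.0], [0.0, 0.0, -1.0]]
contact_force: [-0.8, 0.1, -0.0]
gripper_width: 0.2
finger_force: 0.0
```

>>> send_rows([
  [[-0.004,0,0,0,0,0,-1],[-0.008,0,0,0,0,0,-1]],
])

```text
time_s: 28.4
ee_pos: [587.3, -3.6, 44.3]
orientation: [[-1.0, 0.021, -0.001], [0.021, 1.0, -0.0], [0.001, -0.0, -1.0]]
contact_force: [-1.5, -0.1, 1.1]
gripper_width: -0.1
finger_force: 0.8
```

>>> send_rows([
  [[0.01,0,0,0,0,0,-1],[0.03,0,0,0,0,0,-1],[0.06,0,0,0,0,0,-1],[0.11,0,0,0,0,0,-1],[0.17,0,0,0,0,0,-1],[0.23,0,0,0,0,0,-1],[0.28,0,0,0,0,0,-1],[0.28,0,0,0,0,0,-1]],
])

```text
time_s: 29.4
ee_pos: [516.4, -2.2, 44.4]
orientation: [[-1.0, 0.02, -0.001], [0.02, 1.0, -0.0], [0.001, -0.0, -1.0]]
contact_force: [-0.2, 0.4, 0.7]
gripper_width: 0.1
finger_force: 0.0
```

>>> send_rows([
  [[0.05,0,-0.1,0,0,0,-1],[0.1,0,-0.25,0,0,0,-1],[0.15,0,-0.4,0,0,0,-1],[0.18,0,-0.5,0,0,0,-1],[0.18,0,-0.5,0,0,0,-1],[0.18,0,-0.5,0,0,0,-1]],
])

```text
time_s: 30.15
ee_pos: [473.0, -1.4, 168.9]
orientation: [[-1.0, 0.021, 0.0], [0.021, 1.0, 0.0], [-0.0, 0.0, -1.0]]
contact_force: [-0.1, 0.3, -0.3]
gripper_width: -0.1
finger_force: 0.0
```

```bash
python3 -c "
from h import *
go([480,0,180],88.8);print(r.close_job())"
```

```text
t 30.15 pos [473.   -1.4 168.9] F [-0.1  0.3 -0.3] w -0.1
shift [-0.0279  0.0063 -0.0444] turn [ 0.      0.0001 -0.0005]
the job is handed in; nothing more can be done
None
```

The tray was laid in the nest, seen seated before the push but not viewed again inside the head; the carriage was pushed about 134 mm to a firm stop (largest push reading about 14 N), a light re-touch found it still there, and the job was handed in at about 30 s with the arm clear.

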